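Load the ratchet jack and pump it three notches

TASK

Build up the ratchet jack and raise it: set the riser block on the jack's saddle so that its lug drops into the groove, set the V-block on the riser the same way, both squarely and centred, and let go. Then pump the jack with exactly three full strokes of its lever, pressing it right down and letting it spring right back up each time, so that the stack stands three notches higher than you found it. Do not disturb the other things on the bench.

Things in the scene. Friction and masses are not known exactly. Their poses are not given: they have to be found in the camera images.
- jack: Grey ratchet jack fixed to the bench: base 150 x 110 x 12 mm, cheek plates (x -72 to 34, y +-30 mm) 118 mm high, between them a steel ladder that carries the saddle. Origin: centre of the base's underside, straight under the saddle. z up; the hand lever sticks out to -x; the saddle's groove runs along x. A pawl holds the ladder, which only goes up, in notches of 14 mm, and cannot be lowered.
- saddle (a point): Centre of the top face of the jack's saddle (76 mm along x, 56 along y), axes as jack. A groove 38 mm wide, 10 mm deep, edges chamfered, runs along x, open at both ends. The face is 146 mm above the bench in the lowest notch; it starts there or one or two notches (14 mm each) higher.
- pad (a point): Top centre of the black rubber palm pad (48 x 44 x 14 mm) at the lever's outer end. At rest about 148 mm above the bench and 178 mm from the jack's axis along its -x; pressed right down 40 mm lower and 11 mm farther out. The lever's pivot is a level line along the jack's y at x = -60, z = 93 mm; the pad lies 125 mm out along the lever and 35 mm above its line, which slopes up 0.16 rad at rest.
- lever (a joint): Angle of the hand lever, rad: 0 at rest (up), 0.32 pressed down on its stop. It springs back up in under a second when let go; pressing takes 5 to 12 N at the pad. At about 0.28 the ladder passes the next notch; on release it settles about 3 mm back into it. A full stroke lifts it one notch, never two; a shorter stroke lifts nothing for good.
- riser: Riser block, bare aluminium, 76 (x) x 50 (y) x 48 mm, 0.26 kg. Below, a lug 34 mm wide, 8 mm deep, along all its x; on top a square groove 26 mm wide, 10 mm deep along x. Origin: centre of the lug's underside, on which it stands. Seated, its shoulders rest on the saddle's top, so its origin is 8 mm below saddle. Either way round is right. Grip it across the 50 mm.
- vee: V-block, bare aluminium, 76 (x) x 50 (y) x 48 mm, 0.26 kg; on top a V groove along x, 40 mm wide and 18 mm deep; below, a lug 22 mm wide, 8 mm deep along x, which fits the riser's top groove. Origin: centre of the lug's underside, on which it stands. Seated, its origin is 40 mm above the riser's origin. Either way round is right. Grip it across the 50 mm.
- offcut: Bystander: timber offcut 38 (x) x 110 (y) x 38 mm, lying flat, no groove. Origin: centre of the underside.
- tape_measure_1: Bystander: yellow tape measure 40 x 91 x 68 mm (long along its y). Origin: centre of the underside.
- tape_roll_1: Bystander: roll of masking tape lying flat, 110 mm across, 24 mm high. Origin: centre of the underside.
- jar: Bystander: screw-top jar of bolts, 66 mm across, 100 mm high. Origin: centre of the underside.
- oiler: Bystander: brass-coloured oil can with a spout, 66 mm across, 135 mm high. Origin: centre of the underside.
- lock: Bystander: brass padlock lying flat, 59 x 40 x 16 mm. Origin: centre of the underside.
- clamp: Bystander: spring clamp lying flat, 81 x 134 x 24 mm (long along its y). Origin: centre of the underside.
- bottle: Bystander: small dark bottle, 40 mm across, 76 mm high. Origin: centre of the underside.
Things that resemble listed ones, but are neither listed nor needed, are in the scene too. Leave any orange or red look-alike of the riser alone.

How it is judged:
By the outcome, as a careful person would: the job done as asked, in the order asked, and still so for the second after the job is handed in, with the robot touching nothing.
It also fails if it takes over 70 s, if anything falls off the work surface, if the arm or the gripper's body presses on something with over 40 N, if the wrist force passes 120 N, or if a joint passes its speed limit or range.

ROBOT

A 6-joint arm with a two-finger parallel gripper is mounted at the origin on a cart in front of the work surface, level with it; the furniture and walls round the work are solid. World frame = base frame: x ahead of the robot, y to its left, z up, the work surface at z = 0. Lengths are in mm, angles in rad, forces in N, time in s.
With the tool pointing down it reaches from about 250 to 850 mm from the base axis. Payload 12.5 kg.
Tool frame: the origin (TCP) lies midway between the tips of the shut fingers; the grasp point (between the pads) lies 19 mm behind it (r.grasp_offset is the distance from the TCP to the grasp point, in mm); z points along the fingers, y is the line along which they close (so a half turn about z gives the same grasp; the last joint's range is limited). The gripper opens to 93 mm and grips with 3 to 60 N. Pads are 15 mm wide; open, the fingers measure 128 mm over their backs; the gripper's body (75 mm by 188 mm) begins 65 mm behind the grasp point.
Start: joints at [1.234, 0.351, 1.652, -0, 1.139, -0.085], TCP at [137, 532.649, 182.333] pointing down, gripper open.
Joint ranges: [-2.75, 2.75], [-0.79, 2.1], [0.01, 2.65], [-1.57, 4.71], [0.07, 3.14], [-2.87, 2.87]. Speed limits (rad/s): [2.22, 2.22, 2.79, 3.14, 3.14, 3.14].

INTERFACE

Orientations are given as a 3x3 rotation matrix whose columns are the frame's x, y, z axes.
In Python, from station import r gives the robot as it stands.
- The arm moves only by the tool play_rows, never from a script. Its argument "plan" is one flat list of numbers, 6 for each row, row after row: the shift along the tool's x, y, z in m, then the turn, a rotation vector about the tool's x, y, z in units of 8 degrees (1.0 is 8 degrees). A call has 1 to 5 rows; each row is the pose to reach, as a shift and turn from the pose commanded when the call began, along the tool's axes at that moment; what a row does not reach only later rows make up. A row lasts 1/8 s, in which the tool goes at most 62.5 mm and 10.7 degrees, less where a joint would pass 70% of its speed; a pose out of reach is approached as far as the arm can. A call with a gripper value outside its range is refused whole. "grip" is the opening, from 0 (shut) to 1 (fully open), set as the call begins (left out, the last holds). The fingers move at their own pace and stop on an object; "newtons" is the grip in N (left out, the last holds). Time passes only in rows, so rows that repeat a pose let the fingers close. It gives the time, the measured TCP pose, the force, the opening and the grip force at its end, in the units of the state.
- r.get_obs(): the state, without advancing time (a new reading comes with each control period).
- r.capture(name): name is "scene" or "top" or "wrist"; returns a dict with "image" (480x640x3 uint8, red, green, blue), "depth" (480x640 float32, mm along the optical axis (not along the pixel's ray), 0 where there is no reading), "fx", "fy", "cx", "cy" (pixels), "k1" (the pictures are not rectified: a ray, as slopes to the right and down, at radius r is drawn at 1 + k1 r^2 times it, then the intrinsics apply), "origin" and "rotation" of the camera in the world; the wrist camera has in their place "mount" (4x4, takes a point from camera to tool coordinates, whose origin is the TCP and whose axes are the flange's). Camera axes: x right, y down, z forward; pixel columns grow to the right and rows downward; lengths in mm; the calibration is good to about 2 mm. A picture is of the moment at which its call begins: read the wrist's pose just before it.
- r.finish_job(): hands the job in; it is judged then, once.
Trained networks look in a picture, given as the dict that the camera call returned (one of the last four; its "shot" number tells which), for a name from the list of things; names that differ only in an ending like _2 or _b are one class to them, and where a whole thing is asked for, a point or a joint stands for the part that bears it (a point fixed in the world has none). Each returns a list of dicts, best first, with "conf" (0 to 1); they miss things now and then, are a little off and sometimes report something else, mostly with a low value. They report only what shows in the picture. A call takes as long as a camera call. They do not tell look-alikes from the thing itself.
- r.look_for(name, picture): "xyz" ([x, y, z] in mm, in world coordinates, good to about 4 mm: the middle of the surface that is visible of it).
- r.landmark_of(name, picture): "xyz" ([x, y, z] in mm, in world coordinates, good to about 4 mm: a listed point, or the origin of a listed thing).
The state is a dict: "t": time; "joint_pos": joint angles; "joint_velocities": joint speeds; "tau": joint torques, N m; "position": TCP position; "ee_rot": TCP orientation; "force": force on the tool from outside, world axes, zero at the start; "torque": the same for the moment, N m; "finger_gap": finger opening in mm; "grip_force": force on a finger pad.
Only numpy, scipy, OpenCV 4.12 (cv2) and the standard library are available. Lean on these libraries where they do the work, as an engineer would, in place of code of your own. Each camera call takes 0.05 s, during which the arm holds its last target. There are 200 camera calls.

## Working session

There is one attempt and no reset: what is moved stays moved. The work goes in short steps, Python scripts to look and compute and a tool call to move; the robot and the scene stay as the last step left them, time stands still between calls to the robot, and variables do not carry over. Pictures are saved under pics/ and viewed, at most 10 in all, crops included, and the job is handed in when it is done.

Besides the shell and the picture viewer there is one more tool, called after "Call:" in YAML: its name, and indented under it one key for each argument. play_rows: Moves the arm, as the interface text tells. Its arguments: {"type":"object","properties":{"plan":{"type":"array"},"grip":{"type":"number"},"newtons":{"type":"number"}},"required":["plan"]}

```bash
ls; mkdir -p pics; cat > h.py <<'E'
import numpy as np, cv2
from station import r
def save(p,n): cv2.imwrite('pics/'+n,p['image'][:,:,::-1])
def cloud(p,o=None):
    v,u=np.mgrid[0:480,0:640]
    K=np.array([[p['fx'],0,p['cx']],[0,p['fy'],p['cy']],[0,0,1]])
    xd=(u-p['cx'])/p['fx'];yd=(v-p['cy'])/p['fy'];x,y=xd.copy(),yd.copy()
    for _ in range(8):
        s=1+p['k1']*(x*x+y*y);x=xd/s;y=yd/s
    P=np.stack([x,y,np.ones_like(x)],-1)*p['depth'][...,None]
    if 'mount' in p:
        M=np.array(p['mount']);P=P@M[:3,:3].T+M[:3,3]
        return P@np.array(o['ee_rot']).T+np.array(o['position'])
    return P@np.array(p['rotation']).T+np.array(p['origin'])
E
python3 - <<'E'
from h import *
o=r.get_obs();print(o['t'],o['position'],np.round(o['ee_rot'],3).tolist(),o['finger_gap'],o['force'])
for c in ['scene','top','wrist']:
    p=r.capture(c);save(p,c+'0.png')
    if c=='wrist': print(p['mount']);continue
    print(c,p['origin'],p['fx'])
    for n in ['jack','saddle','pad','riser','vee','offcut']:
        print(n,[(np.round(d['xyz']).tolist(),round(d['conf'],2)) for d in r.landmark_of(n,p)][:4])
E
```

```text
pics
0.0 [136.8641593  532.29816773 181.79464417] [[-0.968, 0.249, -0.0], [0.249, 0.968, -0.001], [0.0, -0.001, -1.0]] 92.98251080787662 [ 0.44495713 -0.53080215 -0.69669922]
scene [-368.60656438  973.78071008  820.21132788] 478.9799963460258
jack [([554.0, 33.0, 0.0], 0.83), ([479.0, 514.0, 1.0], 0.44)]
saddle []
pad [([728.0, 144.0, -3.0], 0.66)]
riser [([450.0, -186.0, -2.0], 0.87), ([361.0, -72.0, -1.0], 0.73), ([369.0, -307.0, 1.0], 0.54)]
vee [([613.0, -183.0, -4.0], 0.71)]
offcut [([518.0, 401.0, 2.0], 0.78), ([476.0, 515.0, -1.0], 0.41)]
top [ 417.88309379   84.0770006  1397.24403026] 481.4642975705642
jack [([549.0, 31.0, -1.0], 0.71), ([727.0, 146.0, -1.0], 0.36)]
saddle [([549.0, 31.0, 162.0], 0.78)]
pad [([585.0, 208.0, 151.0], 0.66), ([549.0, 33.0, -2.0], 0.55)]
riser [([357.0, -75.0, 2.0], 0.94), ([370.0, -308.0, -4.0], 0.91), ([737.0, -130.0, -2.0], 0.68), ([547.0, 29.0, 161.0], 0.65)]
vee [([609.0, -186.0, -3.0], 0.88)]
offcut [([512.0, 399.0, 1.0], 0.84)]
[[ 2.52748194e-04 -9.61818833e-01 -2.73686808e-01  7.71713670e+01]
 [ 9.99999776e-01  4.12762037e-04 -5.27077520e-04  2.29921508e-01]
 [ 6.19920609e-04 -2.73686613e-01  9.61818722e-01 -2.02006197e+02]
 [ 0.00000000e+00  0.00000000e+00  0.00000000e+00  1.00000000e+00]]
```

View pics/top0.png

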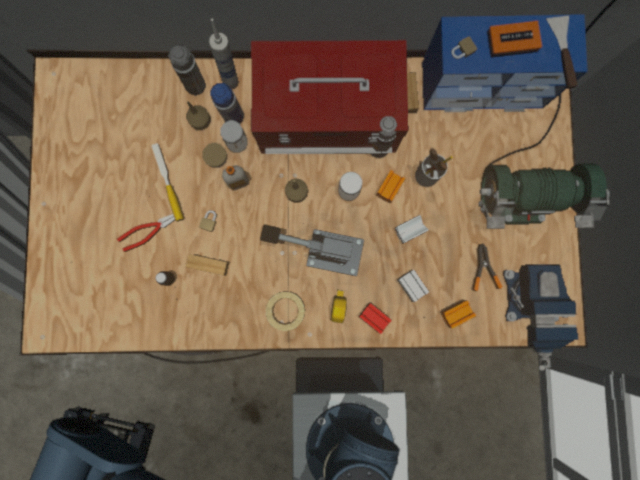

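View pics/scene0.png

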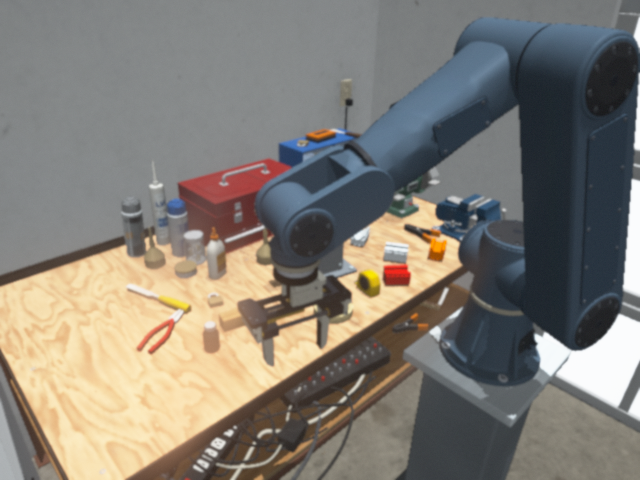

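Top view: bare aluminium blocks at about (411,229) and (413,286); the jack saddle is at about (338,248) and the pad at (271,235). The red and orange blocks are decoys.

```bash
python3 - <<'E'
from h import *
p=r.capture('top');C=cloud(p)
def rect(c,R,z0,z1):
    m=(np.hypot(C[...,0]-c[0],C[...,1]-c[1])<R)&(C[...,2]>z0)&(C[...,2]<z1)
    q=C[m];b=cv2.minAreaRect(q[:,:2].astype(np.float32));print(c,len(q),np.round(b[0],1),np.round(b[1],1),round(b[2],1),'z',np.percentile(q[:,2],[5,50,90]).round(1))
rect((450,-186),60,25,70);rect((611,-185),60,25,70);rect((549,31),60,140,250);rect((585,208),50,130,250)
im=p['image'][190:330,240:470];cv2.imwrite('pics/crop.png',cv2.resize(im[:,:,::-1],None,fx=3.4,fy=3.4,interpolation=2))
E
```

```text
(450, -186) 521 [ 449.6 -183.1] [75.8 51. ] 33.4 z [33.8 42.2 50.1]
(611, -185) 484 [ 611.3 -183.1] [50.2 76.6] 26.9 z [28.6 40.6 48.9]
(549, 31) 644 [548.9  34.7] [75.5 56.3] 77.9 z [147.  151.9 160.9]
(585, 208) 335 [584.2 197.8] [71.3 43.7] 77.1 z [134.1 147.6 152.2]
```

View pics/crop.png

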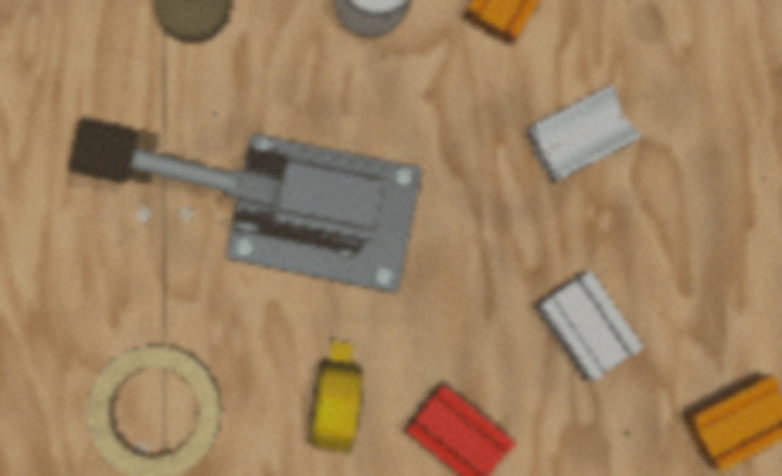

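```bash
cat >> h.py <<'E'
from scipy.spatial.transform import Rotation as Ro
def Rd(yaw):
    a=np.deg2rad(yaw);c,s=np.cos(a),np.sin(a);return np.array([[c,s,0],[s,-c,0],[0,0,-1.]])
def go(*wps,start=None):
    """print per-call shift (m) and turn (8deg units) through waypoints (x,y,z,yaw)"""
    o=r.get_obs();P=np.array(o['position']);R=np.array(o['ee_rot'])
    if start: P=np.array(start[:3]);R=Rd(start[3])
    for w in wps:
        T=np.array(w[:3]);Q=Rd(w[3]);d=R.T@(T-P)/1000;v=Ro.from_matrix(R.T@Q).as_rotvec()
        print(w,'row',np.round(np.r_[d,np.rad2deg(v)/8],4).tolist(),'rows>=',round(max(np.linalg.norm(d)/.0625,np.rad2deg(np.linalg.norm(v))/10.7),1))
        P,R=T,Q
def st():
    o=r.get_obs();R=np.array(o['ee_rot']);print('t',round(o['t'],2),'pos',np.round(o['position'],1),'yaw',round(np.rad2deg(np.arctan2(R[1,0],R[0,0])),2),'tilt',np.round(R[:2,2],4),'gap',round(o['finger_gap'],1),'F',np.round(o['force'],1),'q',np.round(o['joint_pos'],2))
E
python3 - <<'E'
from h import *
st();go((240,300,220,122),(350,40,220,78),(450,-183,200,33.4))
E
```

```text
t 0.8 pos [137.  532.7 182.3] yaw 165.58 tilt [ 0. -0.] gap 93.0 F [-0.2  0.6 -1.1] q [ 1.23  0.35  1.65 -0.    1.14 -0.08]
(240, 300, 220, 122) row [-0.1577, -0.1997, -0.0377, 0.0001, 0.0001, 5.4472] rows>= 4.1
(350, 40, 220, 78) row [-0.2788, -0.0445, 0.0, 0.0, 0.0, 5.5] rows>= 4.5
(450, -183, 200, 33.4) row [-0.1973, 0.1442, 0.02, 0.0, 0.0, 5.575] rows>= 4.2
```

Call:
play_rows:
  plan: [-0.158,-0.2,-0.038,0,0,5.447,-0.158,-0.2,-0.038,0,0,5.447,-0.158,-0.2,-0.038,0,0,5.447,-0.158,-0.2,-0.038,0,0,5.447,-0.158,-0.2,-0.038,0,0,5.447]
  grip: 1

```text
t: 1.42
position: [241.3, 297.5, 221.1]
ee_rot: [[-0.525, 0.851, 0.001], [0.851, 0.525, 0.001], [0.0, 0.002, -1.0]]
force: [-0.4, 0.5, 0.7]
finger_gap: 93.1
grip_force: 0.0
```

Call:
play_rows:
  plan: [-0.279,-0.044,0,0,0,5.5,-0.279,-0.044,0,0,0,5.5,-0.279,-0.044,0,0,0,5.5,-0.279,-0.044,0,0,0,5.5,-0.279,-0.044,0,0,0,5.5]

```text
t: 2.05
position: [351.7, 37.9, 220.4]
ee_rot: [[0.211, 0.977, 0.001], [0.977, -0.211, 0.0], [0.0, 0.001, -1.0]]
force: [-0.1, 0.3, -1.0]
finger_gap: 92.9
grip_force: 0.0
```

Call:
play_rows:
  plan: [-0.197,0.144,0.02,0,0,5.575,-0.197,0.144,0.02,0,0,5.575,-0.197,0.144,0.02,0,0,5.575,-0.197,0.144,0.02,0,0,5.575,-0.197,0.144,0.02,0,0,5.575]

```text
t: 2.68
position: [451.8, -185.0, 199.2]
ee_rot: [[0.837, 0.547, -0.001], [0.547, -0.837, 0.0], [-0.001, -0.001, -1.0]]
force: [-0.2, 0.6, -1.2]
finger_gap: 92.8
grip_force: 0.0
```

```bash
cat >> h.py <<'E'
def rect(C,c,R,z0,z1):
    m=(np.hypot(C[...,0]-c[0],C[...,1]-c[1])<R)&(C[...,2]>z0)&(C[...,2]<z1)
    q=C[m];b=cv2.minAreaRect(q[:,:2].astype(np.float32));print(c,len(q),np.round(b[0],1),np.round(b[1],1),round(b[2],1),'z',np.percentile(q[:,2],[2,50,98]).round(1))
    return m,q
E
python3 - <<'E'
from h import *
st();o=r.get_obs();p=r.capture('wrist');C=cloud(p,o);save(p,'w1.png')
rect(C,(450,-183),60,42,60);rect(C,(450,-183),60,30,60);rect(C,(450,-183),30,-5,5)
print([(d['xyz'],d['conf']) for d in r.landmark_of('riser',p)])
E
```

```text
t 2.67 pos [ 451.8 -185.   199.2] yaw 33.17 tilt [-0.0009  0.0004] gap 92.8 F [-0.2  0.6 -1.2] q [-0.48  0.22  1.79 -0.    1.14  0.51]
(450, -183) 2091 [ 447.6 -184.4] [75.4 50. ] 33.2 z [44.3 47.5 49.1]
(450, -183) 4316 [ 447.8 -184.3] [76. 50.] 33.2 z [36.1 39.2 48.9]
(450, -183) 41 [ 449.  -183.5] [15.4 58.7] 33.4 z [-1.7 -0.4  1.2]
[([370.2, -314.5, 0.4], 0.94), ([448.9, -188.6, -2.2], 0.82), ([361.2, -75.2, -3.9], 0.62), ([500.5, -396.1, 0.6], 0.17)]
```

View pics/w1.png

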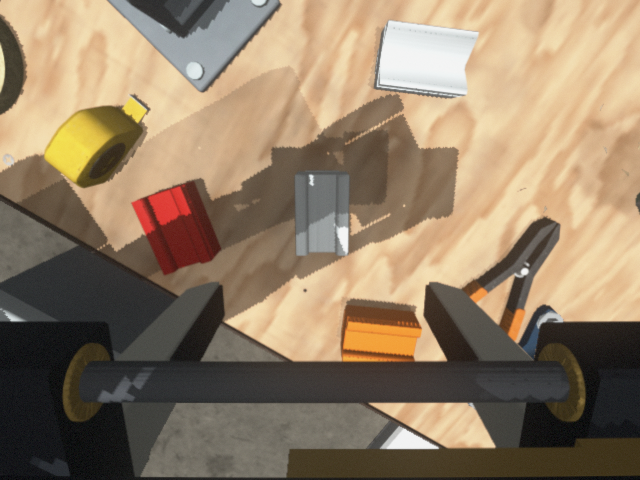

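The riser sits at (322,213) in the picture and is measured at (447.7,-184.3), yaw 33.2.

```bash
python3 - <<'E'
from h import *
st();go((447.7,-184.3,90,33.2),(447.7,-184.3,16,33.2))
E
```

```text
t 2.77 pos [ 450.7 -182.4  199.7] yaw 33.47 tilt [-0.001   0.0008] gap 92.7 F [ 0.7  0.4 -0.5] q [-0.48  0.22  1.79  0.    1.14  0.51]
(447.7, -184.3, 90, 33.2) row [-0.0035, 0.0001, 0.1098, -0.0089, 0.0029, 0.0332] rows>= 1.8
(447.7, -184.3, 16, 33.2) row [0.0, 0.0, 0.074, 0.0, 0.0, 0.0] rows>= 1.2
```

Call:
play_rows:
  plan: [-0.0035,0,0.04,0,0,0.03,-0.0035,0,0.08,0,0,0.03,-0.0035,0,0.08,0,0,0.03,-0.0035,0,0.08,0,0,0.03]

```text
t: 3.28
position: [448.5, -184.5, 121.9]
ee_rot: [[0.836, 0.549, 0.002], [0.549, -0.836, -0.001], [0.001, 0.001, -1.0]]
force: [1.0, -0.9, 0.7]
finger_gap: 93.1
grip_force: 0.0
```

```bash
cat >> h.py <<'E'
def look(c,R,z0,z1):
    st();o=r.get_obs();p=r.capture('wrist');C=cloud(p,o);m,q=rect(C,c,R,z0,z1);st();return p,C,o
E
python3 - <<'E'
from h import *
p,C,o=look((450,-184),60,40,60)
p,C,o=look((450,-184),60,30,60)
go((447.7,-184.3,16,33.2))
E
```

```text
t 3.27 pos [ 448.5 -184.5  121.9] yaw 33.27 tilt [ 0.0016 -0.0007] gap 93.1 F [ 1.  -0.9  0.7] q [-0.49  0.31  1.88  0.    0.95  0.5 ]
(450, -184) 3343 [ 447.7 -184.4] [75.8 50.1] 33.1 z [44.  47.5 49. ]
t 3.33 pos [ 448.6 -184.8  122.1] yaw 33.24 tilt [ 0.0022 -0.0012] gap 93.4 F [-0.3 -0.2  0.8] q [-0.49  0.31  1.88  0.    0.95  0.5 ]
t 3.33 pos [ 448.6 -184.8  122.1] yaw 33.24 tilt [ 0.0022 -0.0012] gap 93.4 F [-0.3 -0.2  0.8] q [-0.49  0.31  1.88  0.    0.95  0.5 ]
(450, -184) 6787 [ 447.9 -184.3] [76.2 50.2] 33.1 z [36.3 39.3 48.8]
t 3.38 pos [ 448.6 -184.9  122.1] yaw 33.22 tilt [ 0.0024 -0.0013] gap 93.0 F [-0.7 -0.2  0.3] q [-0.49  0.31  1.88  0.    0.95  0.5 ]
(447.7, -184.3, 16, 33.2) row [-0.0006, -0.0013, 0.1061, 0.0172, -0.0097, 0.003] rows>= 1.7
```

Call:
play_rows:
  plan: [-0.0006,-0.001,0.05,0,0,0,-0.0006,-0.001,0.09,0,0,0,-0.0006,-0.001,0.106,0,0,0,-0.0006,-0.001,0.106,0,0,0,-0.0006,-0.001,0.106,0,0,0]

```text
t: 4.0
position: [447.7, -184.9, 15.8]
ee_rot: [[0.837, 0.547, 0.002], [0.547, -0.837, -0.001], [0.001, 0.002, -1.0]]
force: [0.1, -0.1, 0.6]
finger_gap: 93.2
grip_force: 0.0
```

Call:
play_rows:
  plan: [0,0,0,0,0,0,0,0,0,0,0,0,0,0,0,0,0,0,0,0,0,0,0,0]
  grip: 0
  newtons: 30

```text
t: 4.5
position: [446.7, -184.4, 14.4]
ee_rot: [[0.837, 0.547, 0.0], [0.547, -0.837, -0.0], [0.0, 0.0, -1.0]]
force: [-0.1, -0.3, -0.1]
finger_gap: 57.5
grip_force: 0.0
```

```bash
python3 - <<'E'
from h import *
st();o=r.get_obs();print(o['grip_force']);go((447.8,-184.3,230,33.2),(505,-60,260,60),(548,33,260,78.2))
E
```

```text
t 4.5 pos [ 446.7 -184.4   14.4] yaw 33.16 tilt [ 0.0001 -0.0001] gap 57.5 F [-0.1 -0.3 -0.1] q [-0.49  0.49  1.95  0.    0.7   0.5 ]
0.0
(447.8, -184.3, 230, 33.2) row [0.001, 0.0006, -0.2156, 0.0008, -0.0004, -0.0051] rows>= 3.4
(505, -60, 260, 60) row [0.1159, -0.0727, -0.03, 0.0, 0.0, -3.35] rows>= 2.5
(548, 33, 260, 78.2) row [0.102, -0.0093, 0.0, 0.0, 0.0, -2.275] rows>= 1.7
```

Call:
play_rows:
  plan: [0,0,0,0,0,0,0,0,0,0,0,0,0,0,0,0,0,0,0,0,0,0,0,0]

```text
t: 5.0
position: [446.6, -184.4, 14.3]
ee_rot: [[0.837, 0.547, -0.0], [0.547, -0.837, 0.0], [-0.0, -0.0, -1.0]]
force: [-0.4, 0.1, 0.4]
finger_gap: 17.4
grip_force: 0.0
```

```bash
python3 - <<'E'
from h import *
st();o=r.get_obs();print(o['grip_force'])
p,C,o=look((450,-184),60,40,60);print(r.get_obs()['grip_force'])
E
```

```text
t 5.0 pos [ 446.6 -184.4   14.3] yaw 33.16 tilt [-0.0001  0.    ] gap 17.4 F [-0.4  0.1  0.4] q [-0.49  0.49  1.95 -0.    0.7   0.5 ]
0.0
t 5.0 pos [ 446.6 -184.4   14.3] yaw 33.16 tilt [-0.0001  0.    ] gap 17.4 F [-0.4  0.1  0.4] q [-0.49  0.49  1.95 -0.    0.7   0.5 ]
(450, -184) 4487 [ 448.1 -184.2] [75.2 50.2] 33.1 z [41.8 47.5 58.3]
t 5.05 pos [ 446.6 -184.4   14.3] yaw 33.16 tilt [-0.  0.] gap 13.6 F [ 0.5 -0.1 -0.2] q [-0.49  0.49  1.95 -0.    0.7   0.5 ]
0.0
```

```bash
python3 - <<'E'
from h import *
p=r.capture('wrist');save(p,'w2.png');st()
E
```

```text
t 5.1 pos [ 446.6 -184.4   14.3] yaw 33.16 tilt [-0.0001  0.    ] gap 9.5 F [ 0.5  1.  -0.3] q [-0.49  0.49  1.95 -0.    0.7   0.5 ]
```

View pics/w2.png

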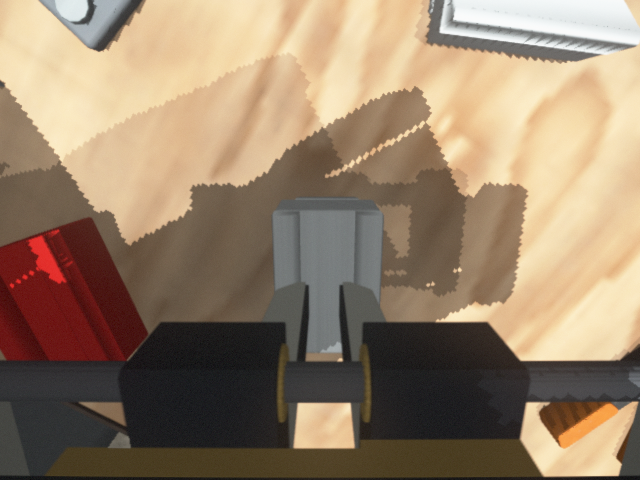

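```bash
python3 - <<'E'
from h import *
o=r.get_obs();p=r.capture('wrist');C=cloud(p,o)
R=np.array(o['ee_rot'])
L=(C-np.array(o['position']))@R
for c in (285,298,325):
    print(c,[(v,*np.round(L[v,c]).astype(int),round(C[v,c,2])) for v in range(190,400,12)])
st();print(r.get_obs()['grip_force'])
t=r.capture('top');Ct=cloud(t);rect(Ct,(448,-184),60,30,47);rect(Ct,(611,-185),60,25,70)
E
```

```text
285 [(190, np.int64(43), np.int64(-22), np.int64(14), 0), (202, np.int64(39), np.int64(-21), np.int64(-2), 17), (214, np.int64(39), np.int64(-18), np.int64(-30), 44), (226, np.int64(34), np.int64(-18), np.int64(-33), 47), (238, np.int64(29), np.int64(-18), np.int64(-34), 48), (250, np.int64(23), np.int64(-18), np.int64(-33), 48), (262, np.int64(17), np.int64(-19), np.int64(-34), 48), (274, np.int64(11), np.int64(-19), np.int64(-33), 48), (286, np.int64(5), np.int64(-19), np.int64(-34), 48), (298, np.int64(8), np.int64(-17), np.int64(-53), 68), (310, np.int64(8), np.int64(-16), np.int64(-65), 79), (322, np.int64(9), np.int64(-15), np.int64(-75), 89), (334, np.int64(35), np.int64(-9), np.int64(-131), 145), (346, np.int64(35), np.int64(-8), np.int64(-135), 149), (358, np.int64(35), np.int64(-8), np.int64(-140), 154), (370, np.int64(35), np.int64(-8), np.int64(-143), 157), (382, np.int64(33), np.int64(-8), np.int64(-143), 158), (394, np.int64(31), np.int64(-8), np.int64(-144), 158)]
298 [(190, np.int64(43), np.int64(-15), np.int64(15), -1), (202, np.int64(39), np.int64(-14), np.int64(-2)
[... 1424 characters left out ...]
.int64(-12), np.int64(0), np.int64(-24), 38), (322, np.int64(-18), np.int64(0), np.int64(-24), 38), (334, np.int64(-25), np.int64(0), np.int64(-23), 38), (346, np.int64(-32), np.int64(0), np.int64(-23), 38), (358, np.int64(-63), np.int64(0), np.int64(14), 1), (370, np.int64(30), np.int64(-1), np.int64(-135), 150), (382, np.int64(29), np.int64(-1), np.int64(-137), 151), (394, np.int64(27), np.int64(-1), np.int64(-138), 153)]
t 5.15 pos [ 446.6 -184.4   14.3] yaw 33.16 tilt [-0.0001  0.    ] gap 5.3 F [ 0.1 -1.   0.2] q [-0.49  0.49  1.95 -0.    0.7   0.5 ]
0.0
(448, -184) 39 [ 470.2 -155.3] [19.3 45.5] 68.4 z [34.2 40.2 46.6]
(611, -185) 484 [ 611.4 -183.6] [50.  77.2] 26.8 z [26.9 40.9 52.6]
```

Call:
play_rows:
  plan: [0,0,-0.02,0,0,0,0,0,-0.04,0,0,0,0,0,-0.06,0,0,0,0,0,-0.06,0,0,0]

```text
t: 5.7
position: [447.4, -184.8, 75.3]
ee_rot: [[0.837, 0.547, 0.002], [0.547, -0.837, -0.001], [0.001, 0.002, -1.0]]
force: [0.7, -0.9, -0.6]
finger_gap: 0.2
grip_force: 0.0
```

```bash
python3 - <<'E'
from h import *
st();o=r.get_obs();p=r.capture('wrist');C=cloud(p,o);print(p['fx'],p['cy'])
R=np.array(o['ee_rot']);L=(C-np.array(o['position']))@R
for c in (290,300,308):
    print(c,[(v,*[int(a) for a in np.round(L[v,c])],round(float(C[v,c,2]))) for v in range(240,330,6)])
save(p,'w3.png');rect(C,(448,-184),60,40,52)
E
```

```text
t 5.7 pos [ 447.4 -184.8   75.3] yaw 33.16 tilt [ 0.0023 -0.0012] gap 0.2 F [ 0.7 -0.9 -0.6] q [-0.49  0.38  1.92  0.    0.84  0.5 ]
390.25641022037775 240.14071548334454
290 [(240, 10, -21, 27, 48), (246, 6, -22, 28, 47), (252, 2, -22, 28, 48), (258, -2, -22, 28, 47), (264, -6, -22, 28, 47), (270, -9, -22, 28, 48), (276, -14, -22, 28, 47), (282, -17, -22, 27, 48), (288, -22, -22, 28, 48), (294, 8, -15, -49, 124), (300, 8, -15, -56, 131), (306, 8, -14, -61, 137), (312, 8, -14, -66, 141), (318, 9, -13, -72, 148), (324, 35, -8, -126, 201)]
300 [(240, 10, -15, 28, 48), (246, 6, -16, 29, 46), (252, 2, -16, 28, 47), (258, -2, -16, 28, 47), (264, -5, -16, 28, 47), (270, -9, -16, 28, 48), (276, -14, -16, 29, 47), (282, -18, -16, 28, 47), (288, 8, -11, -43, 119), (294, 9, -11, -51, 126), (300, 9, -11, -56, 131), (306, 8, -10, -61, 136), (312, 9, -10, -67, 142), (318, 8, -10, -71, 147), (324, 35, -6, -126, 202)]
308 [(240, 7, -11, 38, 37), (246, 3, -11, 38, 37), (252, -1, -11, 37, 38), (258, -5, -11, 37, 38), (264, -9, -11, 38, 38), (270, -13, -11, 37, 38), (276, -17, -11, 38, 38), (282, -21, -11, 37, 38), (288, 8, -8, -43, 118), (294, 9, -8, -50, 125), (300, 8, -7, -56, 131), (306, 9, -7, -62, 138), (312, 9, -7, -68, 143), (318, 9, -7, -72, 148), (324, 35, -4, -126, 202)]
(448, -184) 3943 [ 448.4 -183.9] [74.2 50.1] 33.1 z [42.8 47.5 49. ]
```

View pics/w3.png

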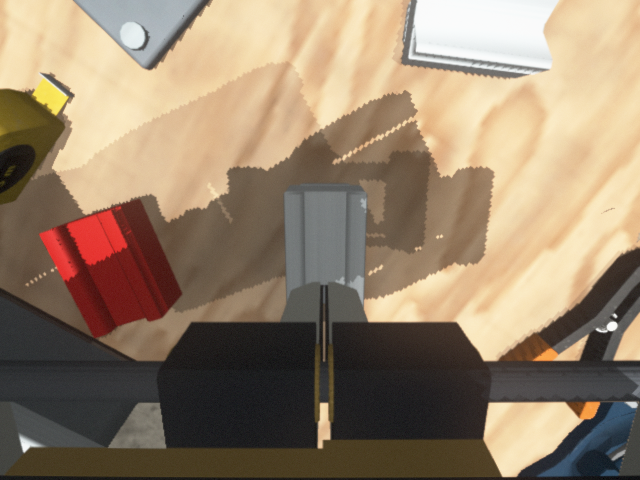

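The picture shows the shut fingertips at about (325,285), still well above the block. The real tips sit about 40 mm behind the reported TCP, so I'll measure that offset.

```bash
python3 - <<'E'
from h import *
print(r.grasp_offset)
o=r.get_obs();p=r.capture('wrist');C=cloud(p,o);st()
R=np.array(o['ee_rot']);L=(C-np.array(o['position']))@R
m=(abs(L[...,0])<14)&(abs(L[...,1])<25)&(L[...,2]<0)&(L[...,2]>-80)&(p['depth']>0);q=L[m]
print(len(q),np.percentile(q[:,2],[90,97,99,99.8]),q[:,2].max(),'y',np.percentile(q[:,1],[1,50,99]),'x',np.percentile(q[:,0],[1,50,99]))
s=r.capture('scene');Cs=cloud(s)
m=(np.hypot(Cs[...,0]-447,Cs[...,1]+184)<25)&(Cs[...,2]>52);print('scene',m.sum(),np.sort(Cs[m][:,2])[:8] if m.any() else '')
rect(C,(448,-184),60,40,52)
E
```

```text
18.8
t 5.8 pos [ 446.4 -184.3   73.8] yaw 33.16 tilt [-0.0003  0.0001] gap 0.7 F [-0.1  0.3 -0.7] q [-0.49  0.38  1.92 -0.    0.84  0.5 ]
2902 [-44.19003546 -39.33102161 -37.06062184 -35.75737469] -35.00255184920519 y [-15.96183033  -0.4422186   14.05810266] x [6.54057045 8.34530329 8.99468045]
scene 73 [105.85622135 109.28690184 111.13308614 111.74691196 112.48874705
 115.30579526 115.50639331 115.74471262]
(448, -184) 3982 [ 448.3 -184. ] [74.5 50.1] 33.1 z [43.2 47.5 49. ]
```

Call:
play_rows:
  plan: [0.0015,0,0,0,0,0,0.0015,0,0,0,0,0,0.0015,0,0,0,0,0,0.0015,0,0,0,0,0,0.0015,0,0,0,0,0]
  grip: 0.8

```text
t: 6.48
position: [447.9, -183.6, 74.3]
ee_rot: [[0.837, 0.547, -0.0], [0.547, -0.837, -0.0], [-0.0, -0.0, -1.0]]
force: [-0.4, 0.5, -0.6]
finger_gap: 45.9
grip_force: 0.0
```

Call:
play_rows:
  plan: [0,0,0,0,0,0,0,0,0,0,0,0,0,0,0.03,0,0,0,0,0,0.045,0,0,0,0,0,0.045,0,0,0]

```text
t: 7.1
position: [447.3, -183.3, 28.6]
ee_rot: [[0.837, 0.547, -0.002], [0.547, -0.837, 0.001], [-0.001, -0.002, -1.0]]
force: [-0.6, -0.1, 0.8]
finger_gap: 74.4
grip_force: 0.0
```

Call:
play_rows:
  plan: [0,0,0.025,0,0,0,0,0,0.045,0,0,0,0,0,0.05,0,0,0,0,0,0.05,0,0,0]

```text
t: 7.6
position: [448.2, -183.8, -20.1]
ee_rot: [[0.837, 0.547, 0.0], [0.547, -0.837, -0.0], [0.0, 0.0, -1.0]]
force: [-0.6, 0.1, 0.4]
finger_gap: 74.0
grip_force: 0.0
```

Call:
play_rows:
  plan: [0,0,0,0,0,0,0,0,0,0,0,0,0,0,0,0,0,0,0,0,0,0,0,0]
  grip: 0
  newtons: 30

```text
t: 8.1
position: [448.4, -183.9, -20.2]
ee_rot: [[0.837, 0.547, 0.001], [0.547, -0.837, -0.001], [0.001, 0.001, -1.0]]
force: [0.2, -1.5, 5.8]
finger_gap: 49.8
grip_force: 30.0
```

```bash
python3 - <<'E'
from h import *
print(r.get_obs()['grip_force'])
p,C,o=look((450,-184),60,40,52);print(r.get_obs()['grip_force'])
E
```

```text
30.000001341104507
t 8.1 pos [ 448.4 -183.9  -20.2] yaw 33.16 tilt [ 0.001  -0.0006] gap 49.8 F [ 0.2 -1.5  5.8] q [-0.49  0.56  1.96 -0.    0.63  0.51]
(450, -184) 10376 [ 447.3 -183.2] [75.9 81.7] 33.3 z [41.2 47.4 50.4]
t 8.15 pos [ 448.4 -183.9  -20.2] yaw 33.16 tilt [ 0.001  -0.0006] gap 49.4 F [ 0.5 -1.   7.3] q [-0.49  0.56  1.96 -0.    0.63  0.51]
29.999913275241852
```

```bash
python3 - <<'E'
from h import *
go((448.4,-183.9,100,33.16),(527,-75,240,78.2))
E
```

```text
(448.4, -183.9, 100, 33.16) row [0.0001, 0.0002, -0.1202, 0.0075, -0.0038, -0.0004] rows>= 1.9
(527, -75, 240, 78.2) row [0.1254, -0.0482, -0.14, 0.0, 0.0, -5.63] rows>= 4.2
```

Call:
play_rows:
  plan: [0,0,-0.02,0,0,0,0,0,-0.07,0,0,0,0,0,-0.12,0,0,0]

```text
t: 8.52
position: [447.1, -183.1, 100.1]
ee_rot: [[0.837, 0.547, -0.002], [0.547, -0.837, 0.001], [-0.001, -0.002, -1.0]]
force: [0.4, -1.2, -3.3]
finger_gap: 49.9
grip_force: 30.0
```

Call:
play_rows:
  plan: [0.028,-0.01,-0.03,0,0,-1.13,0.056,-0.02,-0.06,0,0,-2.26,0.084,-0.03,-0.09,0,0,-3.39,0.112,-0.04,-0.12,0,0,-4.52,0.125,-0.048,-0.14,0,0,-5.63]

```text
t: 9.15
position: [526.6, -73.8, 240.1]
ee_rot: [[0.199, 0.98, -0.0], [0.98, -0.199, 0.0], [0.0, -0.0, -1.0]]
force: [-0.2, -0.3, -3.2]
finger_gap: 49.6
grip_force: 30.0
```

Call:
play_rows:
  plan: [0,0,0,0,0,0,0,0,0,0,0,0,0,0,0,0,0,0]

```text
t: 9.52
position: [525.5, -75.5, 238.2]
ee_rot: [[0.207, 0.978, -0.002], [0.978, -0.207, 0.0], [-0.0, -0.002, -1.0]]
force: [-0.3, -0.3, -3.1]
finger_gap: 49.9
grip_force: 30.0
```

```bash
python3 - <<'E'
from h import *
p,C,o=look((549,33),55,155,170);save(p,'w4.png')
m,q=rect(C,(549,33),55,157,170)
m,q=rect(C,(549,33),55,140,170)
rect(C,(585,208),50,135,170)
print([(np.round(d['xyz'],1),d['conf']) for d in r.landmark_of('saddle',p)],[(np.round(d['xyz'],1),d['conf']) for d in r.landmark_of('pad',p)])
E
```

```text
t 9.53 pos [525.5 -75.5 238.2] yaw 78.04 tilt [-0.0019  0.0004] gap 49.9 F [-0.3 -0.3 -3.1] q [-0.23  0.26  1.63 -0.    1.25 -0.02]
(549, 33) 3358 [547.5  34.1] [76.1 56.3] 77.7 z [156.  159.  160.7]
t 9.57 pos [525.6 -75.5 238.4] yaw 78.07 tilt [-0.0016  0.0003] gap 50.3 F [-0.2  0.7 -2.9] q [-0.23  0.26  1.63 -0.    1.25 -0.02]
(549, 33) 3045 [547.5  34.1] [76.1 56.3] 77.7 z [157.2 159.1 160.7]
(549, 33) 9861 [547.5  34.1] [76.2 56.3] 77.7 z [148.  150.  160.3]Traceback (most recent call last):
  File "<stdin>", line 5, in <module>
  File "h.py", line 30, in rect
    q=C[m];b=cv2.minAreaRect(q[:,:2].astype(np.float32));print(c,len(q),np.round(b[0],1),np.round(b[1],1),round(b[2],1),'z',np.percentile(q[:,2],[2,50,98]).round(1))
                                                                                                                            ~~~~~~~~~~~~~^^^^^^^^^^^^^^^^^^
    return _quantile_unchecked(
        a, q, axis, out, overwrite_input, method, keepdims, weights)
    return _ureduce(a,
                    func=_quantile_ureduce_func,
    ...<5 lines>...
                    overwrite_input=overwrite_input,
                    method=method)
    r = func(a, **kwargs)
    result = _quantile(arr,
                       quantiles=q,
    ...<2 lines>...
                       out=out,
                       weights=wgt)
    slices_having_nans = np.isnan(arr[-1, ...])
                                  ~~~^^^^^^^^^
IndexError: index -1 is out of bounds for axis 0 with size 0
```

View pics/w4.png

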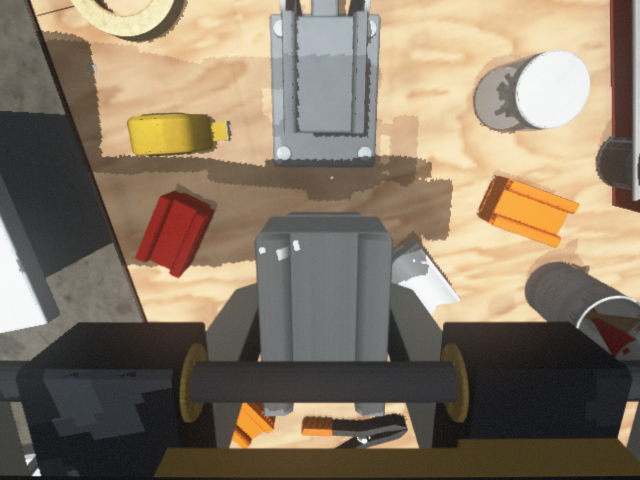

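The saddle shows at about (325,85) and the gripped riser at about (322,290). I'll measure both in one tool frame.

```bash
python3 - <<'E'
from h import *
p,C,o=look((549,33),55,157,170)
R=np.array(o['ee_rot']);L=(C-np.array(o['position']))@R
m=(abs(L[...,0])<50)&(abs(L[...,1])<32)&(L[...,2]<-50)&(L[...,2]>-75)&(p['depth']>0);q=L[m]
top=q[q[:,2]<-64];print('blk z',np.percentile(q[:,2],[2,10,50,90]),'x',np.percentile(q[:,0],[1,99,99.8]),'ytop',np.percentile(top[:,1],[.5,99.5]))
f=q[abs(q[:,0]-30)<4];print('y near front',np.percentile(f[:,1],[1,99]))
for a in (5,15,25,33):
  g=q[abs(q[:,0]-a)<2]; g=g[g[:,2]<-64.]; print(a,len(g),g[:,1].min(),g[:,1].max(),np.median(g[:,2]))
s=R.T@(np.array([547.5,34.1,160])-o['position']);print('saddle in tool',s)
go((547.5,34.1,200,77.7),(547.5,34.1,140,77.7))
E
```

```text
t 9.57 pos [525.6 -75.5 238.4] yaw 78.07 tilt [-0.0016  0.0003] gap 50.3 F [-0.2  0.7 -2.9] q [-0.23  0.26  1.63 -0.    1.25 -0.02]
(549, 33) 3048 [547.5  34.1] [76.  56.4] 77.7 z [157.2 159.1 160.7]
t 9.62 pos [525.8 -75.4 238.6] yaw 78.09 tilt [-0.0012  0.0002] gap 50.0 F [ 0.1 -0.1 -3.1] q [-0.23  0.26  1.63 -0.    1.25 -0.02]
blk z [-70.6579417  -68.35388716 -62.32207825 -57.29247991] x [-35.32052566  38.44900132  38.60838811] ytop [-30.67616842  30.6562469 ]
y near front [-25.59168634  23.23162638]
5 683 -26.307786631127033 24.060850129347696 -67.82114592934471
15 645 -26.28627277385666 23.906181828312718 -67.62538135612563
25 676 -26.237253316360405 23.921475976945658 -67.67309396826468
33 714 -26.20875501042398 23.82737890033107 -67.60351539921601
saddle in tool [111.73616777  -1.14921585  78.40614211]
(547.5, 34.1, 200, 77.7) row [0.1117, -0.0013, 0.0386, -0.0087, 0.0001, 0.0489] rows>= 1.9
(547.5, 34.1, 140, 77.7) row [0.0, 0.0, 0.06, 0.0, 0.0, 0.0] rows>= 1.0
```

Call:
play_rows:
  plan: [0.04,0,0.01,0,0,0.02,0.08,0,0.02,0,0,0.05,0.1113,0,0.05,0,0,0.05,0.1113,0,0.06,0,0,0.05,0.1113,0,0.06,0,0,0.05]

```text
t: 10.25
position: [548.6, 33.3, 178.8]
ee_rot: [[0.212, 0.977, -0.001], [0.977, -0.212, -0.0], [-0.001, -0.001, -1.0]]
force: [0.4, 0.1, -1.9]
finger_gap: 49.9
grip_force: 30.0
```

Call:
play_rows:
  plan: [0,0,0.015,0,0,0,0,0,0.025,0,0,0,0,0,0.033,0,0,0,0,0,0.036,0,0,0,0,0,0.036,0,0,0]

```text
t: 10.88
position: [549.1, 33.9, 143.3]
ee_rot: [[0.211, 0.977, -0.0], [0.977, -0.211, 0.0], [0.0, -0.0, -1.0]]
force: [-0.3, 0.4, -2.9]
finger_gap: 49.9
grip_force: 30.0
```

```bash
python3 - <<'E'
from h import *
st();go((547.4,34.0,132,77.7))
E
```

```text
t 10.88 pos [549.1  33.9 143.3] yaw 77.79 tilt [-0.0001  0.    ] gap 49.9 F [-0.3  0.4 -2.9] q [-0.02  0.39  1.69  0.    1.06  0.19]
(547.4, 34.0, 132, 77.7) row [-0.0003, -0.0016, 0.0113, -0.0005, -0.0001, 0.0114] rows>= 0.2
```

Call:
play_rows:
  plan: [-0.0006,-0.0005,0,0,0,0,-0.0006,-0.0005,0.003,0,0,0,-0.0006,-0.0005,0.006,0,0,0,-0.0006,-0.0005,0.009,0,0,0]

```text
t: 11.38
position: [548.4, 33.4, 134.1]
ee_rot: [[0.211, 0.977, -0.0], [0.977, -0.211, -0.0], [-0.0, -0.0, -1.0]]
force: [0.1, 0.1, -3.1]
finger_gap: 49.5
grip_force: 30.0
```

Call:
play_rows:
  plan: [0,0,0.0015,0,0,0,0,0,0.0025,0,0,0,0,0,0.0025,0,0,0]

```text
t: 11.75
position: [548.4, 33.4, 131.8]
ee_rot: [[0.211, 0.977, -0.0], [0.977, -0.211, -0.0], [-0.0, -0.0, -1.0]]
force: [0.0, 0.1, -2.8]
finger_gap: 49.9
grip_force: 30.0
```

```bash
python3 - <<'E'
from h import *
st();s=r.capture('scene');C=cloud(s)
m=(np.hypot(C[...,0]-548,C[...,1]-34)<40)&(C[...,2]>150)&(C[...,2]<215);print(np.percentile(C[m][:,2],[1,50,99]) if m.any() else 0)
st()
E
```

```text
t 11.75 pos [548.4  33.4 131.8] yaw 77.8 tilt [-0.0001 -0.    ] gap 49.9 F [ 0.   0.1 -2.8] q [-0.02  0.41  1.7  -0.    1.03  0.19]
[150.66207139 188.55713919 212.84514258]
t 11.8 pos [548.5  33.4 131.9] yaw 77.8 tilt [0. 0.] gap 49.6 F [-0.2  0.1 -2.9] q [-0.02  0.41  1.7   0.    1.03  0.19]
```

Call:
play_rows:
  plan: [0,0,0.001,0,0,0,0,0,0.001,0,0,0,0,0,0.001,0,0,0]

```text
t: 12.18
position: [548.6, 33.4, 131.2]
ee_rot: [[0.211, 0.977, 0.001], [0.977, -0.211, -0.0], [0.0, 0.0, -1.0]]
force: [-2.2, 0.4, 3.8]
finger_gap: 49.6
grip_force: 30.0
```

Call:
play_rows:
  plan: [0,0,0.001,0,0,0,0,0,0.001,0,0,0,0,0,0.001,0,0,0]

```text
t: 12.55
position: [548.6, 33.4, 130.8]
ee_rot: [[0.211, 0.977, 0.001], [0.977, -0.211, -0.0], [0.0, 0.001, -1.0]]
force: [-4.1, 0.2, 11.6]
finger_gap: 49.8
grip_force: 30.0
```

Call:
play_rows:
  plan: [0,0,0,0,0,0,0,0,0,0,0,0,0,0,0,0,0,0,0,0,0,0,0,0]
  grip: 0.85

```text
t: 13.05
position: [548.5, 33.4, 129.7]
ee_rot: [[0.211, 0.977, -0.0], [0.977, -0.211, -0.0], [-0.0, -0.0, -1.0]]
force: [0.4, -0.1, 0.2]
finger_gap: 78.5
grip_force: 0.0
```

Call:
play_rows:
  plan: [0,0,-0.02,0,0,0,0,0,-0.05,0,0,0,0,0,-0.1,0,0,0,0,0,-0.1,0,0,0]

```text
t: 13.55
position: [550.1, 33.4, 233.3]
ee_rot: [[0.211, 0.977, 0.006], [0.977, -0.211, -0.0], [0.001, 0.006, -1.0]]
force: [0.2, -1.4, -0.5]
finger_gap: 79.2
grip_force: 0.0
```

```bash
python3 - <<'E'
from h import *
p,C,o=look((548,34),55,195,215);save(p,'w5.png')
rect(C,(548,34),55,186,215);rect(C,(548,34),70,155,165)
go((548.5,33.4,230,77.8),(611.3,-183.4,200,116.9))
E
```

```text
t 13.55 pos [550.1  33.4 233.3] yaw 77.8 tilt [ 0.0064 -0.0001] gap 79.2 F [ 0.2 -1.4 -0.5] q [-0.02  0.3   1.59  0.    1.24  0.19]
(548, 34) 4319 [547.3  33.8] [75.6 50.2] 77.9 z [196.2 199.1 200.5]
t 13.6 pos [549.   33.5 230.9] yaw 77.8 tilt [ 0.0027 -0.0001] gap 78.9 F [-0.2 -0.4  0.5] q [-0.02  0.3   1.59  0.    1.24  0.19]
(548, 34) 8868 [547.4  34.1] [76.  50.2] 77.9 z [188.1 191.4 200.3]
(548, 34) 186 [555.2  68.7] [ 5.1 55.8] 77.7 z [155.5 158.9 162.8]
(548.5, 33.4, 230, 77.8) row [-0.0002, -0.0005, 0.0009, 0.0192, -0.0037, 0.0001] rows>= 0.0
(611.3, -183.4, 200, 116.9) row [-0.1986, 0.1072, 0.03, 0.0, 0.0, -4.8875] rows>= 3.7
```

Call:
play_rows:
  plan: [-0.05,0.02,0,0,0,-1.2,-0.1,0.05,0,0,0,-2.4,-0.15,0.08,0.01,0,0,-3.7,-0.1986,0.107,0.03,0,0,-4.89,-0.1986,0.107,0.03,0,0,-4.89]

```text
t: 14.22
position: [609.8, -186.0, 195.8]
ee_rot: [[-0.452, 0.892, -0.005], [0.892, 0.452, 0.002], [0.004, -0.004, -1.0]]
force: [-0.2, 0.3, -0.3]
finger_gap: 79.1
grip_force: 0.0
```

Call:
play_rows:
  plan: [0,0,0.04,0,0,0,0,0,0.07,0,0,0,0,0,0.07,0,0,0,0,0,0.07,0,0,0,0,0,0.07,0,0,0]

```text
t: 14.85
position: [611.7, -183.3, 131.3]
ee_rot: [[-0.453, 0.892, 0.002], [0.892, 0.453, -0.001], [-0.002, 0.001, -1.0]]
force: [-0.3, -0.4, 0.1]
finger_gap: 79.1
grip_force: 0.0
```

```bash
python3 - <<'E'
from h import *
p,C,o=look((611,-184),60,25,60);rect(C,(611,-184),60,40,60)
a=r.get_obs()['position']
p,C,o=look((611,-184),60,25,60)
go((611.3,-183.4,-20,116.9))
E
```

```text
t 14.85 pos [ 611.7 -183.3  131.3] yaw 116.92 tilt [ 0.002  -0.0007] gap 79.1 F [-0.3 -0.4  0.1] q [-0.36  0.56  1.46  0.    1.12 -0.83]
(611, -184) 6332 [ 610.  -184.7] [50.1 76.2] 26.8 z [28.9 40.2 48.6]
t 14.9 pos [ 611.6 -183.3  131.1] yaw 116.91 tilt [ 0.0018 -0.0007] gap 79.2 F [ 0.3 -0.4  0.3] q [-0.36  0.56  1.46  0.    1.12 -0.83]
(611, -184) 3230 [ 610.2 -184.9] [50.1 75.4] 26.8 z [40.2 46.2 48.8]
t 14.9 pos [ 611.6 -183.3  131.1] yaw 116.91 tilt [ 0.0018 -0.0007] gap 79.2 F [ 0.3 -0.4  0.3] q [-0.36  0.56  1.46  0.    1.12 -0.83]
(611, -184) 6326 [ 610.  -184.7] [50.1 76. ] 26.6 z [28.9 40.2 48.6]
t 14.95 pos [ 611.5 -183.4  130.9] yaw 116.91 tilt [ 0.0015 -0.0006] gap 79.3 F [-0.2 -0.1 -0.4] q [-0.36  0.56  1.46 -0.    1.12 -0.83]
(611.3, -183.4, -20, 116.9) row [0.0002, -0.0003, 0.1509, 0.0077, 0.0088, 0.0016] rows>= 2.4
```

Call:
play_rows:
  plan: [-0.0005,-0.0008,0.05,0,0,0.02,-0.0005,-0.0008,0.1,0,0,0.02,-0.0005,-0.0008,0.135,0,0,0.02,-0.0005,-0.0008,0.1505,0,0,0.02,-0.0005,-0.0008,0.1505,0,0,0.02]

```text
t: 15.58
position: [610.6, -184.1, -20.6]
ee_rot: [[-0.45, 0.893, -0.0], [0.893, 0.45, 0.0], [0.0, -0.0, -1.0]]
force: [0.0, 0.1, 0.4]
finger_gap: 79.3
grip_force: 0.0
```

Call:
play_rows:
  plan: [0,0,0,0,0,0,0,0,0,0,0,0,0,0,0,0,0,0,0,0,0,0,0,0,0,0,0,0,0,0]
  grip: 0
  newtons: 30

```text
t: 16.2
position: [610.9, -184.2, -20.1]
ee_rot: [[-0.45, 0.893, 0.001], [0.893, 0.45, -0.0], [-0.001, 0.001, -1.0]]
force: [-1.5, 1.7, 5.4]
finger_gap: 49.8
grip_force: 30.0
```

```bash
python3 - <<'E'
from h import *
st();go((611,-184.2,110,116.9),(526.5,-75,280,77.9))
E
```

```text
t 16.2 pos [ 610.9 -184.2  -20.1] yaw 116.76 tilt [ 0.0007 -0.0002] gap 49.8 F [-1.5  1.7  5.4] q [-0.37  0.76  1.54  0.    0.85 -0.83]
(611, -184.2, 110, 116.9) row [-0.0001, 0.0002, -0.1301, 0.0038, 0.0038, -0.018] rows>= 2.1
(526.5, -75, 280, 77.9) row [0.1356, -0.026, -0.17, 0.0, 0.0, 4.875] rows>= 3.6
```

Call:
play_rows:
  plan: [0,0,-0.02,0,0,0,0,0,-0.07,0,0,0,0,0,-0.13,0,0,0]

```text
t: 16.58
position: [609.7, -183.8, 110.8]
ee_rot: [[-0.45, 0.893, -0.002], [0.893, 0.45, 0.001], [0.001, -0.001, -1.0]]
force: [1.1, -0.2, -2.8]
finger_gap: 49.8
grip_force: 30.0
```

Call:
play_rows:
  plan: [0.02,-0.005,-0.04,0,0,1.0,0.05,-0.01,-0.08,0,0,2.0,0.08,-0.015,-0.12,0,0,3.0,0.11,-0.02,-0.15,0,0,4.0,0.1356,-0.026,-0.17,0,0,4.86]

```text
t: 17.2
position: [525.4, -73.8, 281.7]
ee_rot: [[0.214, 0.977, 0.002], [0.977, -0.214, -0.0], [0.0, 0.002, -1.0]]
force: [-0.1, 0.8, -1.8]
finger_gap: 49.5
grip_force: 30.0
```

Call:
play_rows:
  plan: [0,0,0,0,0,0,0,0,0,0,0,0,0,0,0,0,0,0,0,0,0,0,0,0]

```text
t: 17.7
position: [526.3, -75.1, 278.7]
ee_rot: [[0.21, 0.978, -0.001], [0.978, -0.21, 0.0], [-0.0, -0.001, -1.0]]
force: [0.5, 0.7, -2.2]
finger_gap: 49.9
grip_force: 30.0
```

```bash
cat >> h.py <<'E'
def both(c,z0,z1):
    p,C,o=look(c,55,z0,z1);R=np.array(o['ee_rot']);L=(C-np.array(o['position']))@R
    q=L[(abs(L[...,0])<50)&(abs(L[...,1])<32)&(L[...,2]<-50)&(L[...,2]>-75)&(p['depth']>0)]
    print('x',np.percentile(q[:,0],[99,99.8]))
    for a in (10,20,30,35):
        g=q[abs(q[:,0]-a)<2];g=g[g[:,2]<-64];print(a,g[:,1].min().round(1),g[:,1].max().round(1),np.median(g[:,2]).round(1))
E
python3 - <<'E'
from h import *
both((547.4,34.1),196,215)
both((547.4,34.1),186,215)
E
```

```text
t 17.7 pos [526.3 -75.1 278.7] yaw 77.88 tilt [-0.0012  0.0002] gap 49.9 F [ 0.5  0.7 -2.2] q [-0.23  0.23  1.57 -0.    1.34 -0.02]
(547.4, 34.1) 4239 [547.4  34.1] [75.2 50.2] 77.9 z [196.4 198.9 200.6]
t 17.75 pos [526.3 -75.  278.8] yaw 77.87 tilt [-0.001   0.0002] gap 50.0 F [-1.7  0.6 -2.7] q [-0.23  0.23  1.57 -0.    1.34 -0.02]
x [36.91052839 37.07142114]
10 -32.0 32.0 -67.7
20 -26.2 23.8 -67.3
30 -26.2 24.0 -67.2
35 -26.1 23.8 -67.0
t 17.75 pos [526.3 -75.  278.8] yaw 77.87 tilt [-0.001   0.0002] gap 50.0 F [-1.7  0.6 -2.7] q [-0.23  0.23  1.57 -0.    1.34 -0.02]
(547.4, 34.1) 8731 [547.4  34. ] [75.1 50.3] 77.9 z [187.9 191.6 200.4]
t 17.8 pos [526.3 -75.  278.9] yaw 77.87 tilt [-0.0008  0.0001] gap 49.9 F [-0.7 -0.4 -2.5] q [-0.23  0.23  1.57 -0.    1.34 -0.02]
x [36.91162045 37.0758526 ]
10 -32.0 31.9 -67.7
20 -26.1 23.7 -67.3
30 -26.1 23.9 -67.2
35 -26.2 23.9 -67.0
```

```bash
python3 - <<'E'
from h import *
go((548.8,34.9,215,77.85))
E
```

```text
(548.8, 34.9, 215, 77.85) row [0.1121, -0.001, 0.0639, -0.0057, 0.0001, 0.0028] rows>= 2.1
```

Call:
play_rows:
  plan: [0.04,0,0.01,0,0,0,0.08,-0.001,0.02,0,0,0,0.112,-0.001,0.05,0,0,0,0.112,-0.001,0.064,0,0,0,0.112,-0.001,0.064,0,0,0]

```text
t: 18.42
position: [548.4, 34.5, 214.5]
ee_rot: [[0.21, 0.978, -0.002], [0.978, -0.21, -0.0], [-0.001, -0.002, -1.0]]
force: [0.3, 0.2, -2.2]
finger_gap: 49.8
grip_force: 30.0
```

Call:
play_rows:
  plan: [0,0,0.015,0,0,0,0,0,0.025,0,0,0,0,0,0.028,0,0,0,0,0,0.028,0,0,0,0,0,0.028,0,0,0]

```text
t: 19.05
position: [549.0, 35.0, 187.7]
ee_rot: [[0.21, 0.978, 0.001], [0.978, -0.21, -0.0], [0.0, 0.001, -1.0]]
force: [-0.1, -0.2, -3.8]
finger_gap: 49.8
grip_force: 30.0
```

```bash
python3 - <<'E'
from h import *
st();go((548.8,34.9,172,77.85))
E
```

```text
t 19.05 pos [549.   35.  187.7] yaw 77.88 tilt [ 0.0006 -0.    ] gap 49.8 F [-0.1 -0.2 -3.8] q [-0.02  0.35  1.65 -0.    1.15  0.19]
(548.8, 34.9, 172, 77.85) row [-0.0001, -0.0002, 0.0157, 0.0046, -0.0007, 0.0036] rows>= 0.3
```

Call:
play_rows:
  plan: [-0.0001,-0.0003,0.003,0,0,0,-0.0001,-0.0003,0.006,0,0,0,-0.0001,-0.0003,0.009,0,0,0,-0.0001,-0.0003,0.012,0,0,0,-0.0001,-0.0003,0.0145,0,0,0]

```text
t: 19.68
position: [548.5, 35.0, 172.6]
ee_rot: [[0.21, 0.978, -0.0], [0.978, -0.21, 0.0], [-0.0, -0.0, -1.0]]
force: [-0.4, 0.1, -2.2]
finger_gap: 49.5
grip_force: 30.0
```

Call:
play_rows:
  plan: [0,0,0.0008,0,0,0,0,0,0.0016,0,0,0,0,0,0.0016,0,0,0,0,0,0.0016,0,0,0]

```text
t: 20.18
position: [548.6, 35.0, 171.4]
ee_rot: [[0.21, 0.978, 0.0], [0.978, -0.21, -0.0], [-0.0, 0.0, -1.0]]
force: [-0.4, 0.6, 0.1]
finger_gap: 50.0
grip_force: 30.0
```

Call:
play_rows:
  plan: [0,0,0.0008,0,0,0,0,0,0.0008,0,0,0]

```text
t: 20.42
position: [548.6, 35.0, 171.1]
ee_rot: [[0.21, 0.978, 0.0], [0.978, -0.21, -0.0], [0.0, 0.0, -1.0]]
force: [-3.9, 0.1, 5.9]
finger_gap: 49.7
grip_force: 30.0
```

Call:
play_rows:
  plan: [0,0,0,0,0,0,0,0,0,0,0,0,0,0,0,0,0,0,0,0,0,0,0,0]
  grip: 0.85

```text
t: 20.92
position: [548.5, 35.0, 170.4]
ee_rot: [[0.21, 0.978, 0.0], [0.978, -0.21, 0.0], [0.0, -0.0, -1.0]]
force: [-0.4, 0.3, -0.4]
finger_gap: 78.9
grip_force: 0.0
```

Call:
play_rows:
  plan: [0,0,-0.02,0,0,0,0,0,-0.05,0,0,0,0,0,-0.1,0,0,0,0,0,-0.12,0,0,0,0,0,-0.12,0,0,0]

```text
t: 21.55
position: [549.1, 35.0, 291.6]
ee_rot: [[0.21, 0.978, 0.003], [0.978, -0.21, -0.0], [0.0, 0.003, -1.0]]
force: [-0.6, -0.8, -0.5]
finger_gap: 78.8
grip_force: 0.0
```

```bash
python3 - <<'E'
from h import *
p,C,o=look((548,34),55,218,255);rect(C,(548,34),55,236,255)
rect(C,(548,34),60,190,215) if 1 else 0
P=np.array([585,207])
m=(np.hypot(C[...,0]-585,C[...,1]-207)<60)&(C[...,2]>130)&(C[...,2]<170)
print('pad',m.sum())
t=r.capture('top');Ct=cloud(t);R=Ct
g=t['image'].sum(2)
m=(np.hypot(R[...,0]-585,R[...,1]-205)<45)&(R[...,2]>135)&(R[...,2]<165)&(g<200);q=R[m]
b=cv2.minAreaRect(q[:,:2].astype(np.float32));print(m.sum(),b,np.median(q[:,2]))
print([(np.round(d['xyz'],1),d['conf']) for d in r.landmark_of('pad',t)])
E
```

```text
t 21.55 pos [549.1  35.  291.6] yaw 77.88 tilt [ 0.0027 -0.0001] gap 78.8 F [-0.6 -0.8 -0.5] q [-0.02  0.26  1.5  -0.    1.37  0.19]
(548, 34) 7786 [547.1  34.4] [76.4 50.1] 77.9 z [220.3 231.8 240. ]
t 21.6 pos [548.5  35.  290.1] yaw 77.88 tilt [ 0.0002 -0.    ] gap 79.3 F [-0.9  0.9 -1.2] q [-0.02  0.26  1.51 -0.    1.37  0.19]
(548, 34) 2541 [547.1  34.3] [75.4 50.1] 77.9 z [236.2 238.7 240.3]
(548, 34) 278 [555.4  71. ] [ 1.3 49.6] 77.8 z [190.5 204.1 214.7]
pad 2005
257 ((585.6768188476562, 208.16578674316406), (44.37269973754883, 39.90910720825195), 79.62028503417969) 148.36446939176903
[(array([586.4, 210.2, 151.8]), 0.79)]
```

```bash
python3 - <<'E'
from h import *
go((585.3,208.5,280,77.88),(585.3,208.5,125,77.88))
a=.16;
for d in (0,.08,.16,.24,.28,.32,.33):
    t=a-d;x=-60-(125*np.cos(t)-35*np.sin(t));z=93+125*np.sin(t)+35*np.cos(t);print(d,round(x,1),round(z,1))
E
```

```text
(585.3, 208.5, 280, 77.88) row [0.1775, 0.0001, 0.0089, -0.0147, 0.0028, -0.0007] rows>= 2.8
(585.3, 208.5, 125, 77.88) row [0.0, 0.0, 0.155, 0.0, 0.0, 0.0] rows>= 2.5
0 -177.8 147.5
0.08 -181.8 137.9
0.16 -185.0 128.0
0.24 -187.4 117.9
0.28 -188.3 112.8
0.32 -189.0 107.6
0.33 -189.1 106.3
```

Call:
play_rows:
  plan: [0.05,0,0,0,0,0,0.1,0,0,0,0,0,0.15,0,0,0,0,0,0.1775,0,0.04,0,0,0,0.1775,0,0.09,0,0,0]
  grip: 0

```text
t: 22.32
position: [585.6, 210.4, 198.2]
ee_rot: [[0.208, 0.978, -0.0], [0.978, -0.208, 0.0], [0.0, -0.0, -1.0]]
force: [-0.1, -0.0, -0.8]
finger_gap: 33.3
grip_force: 0.0
```

Call:
play_rows:
  plan: [0,0,0.04,0,0,0,0,0,0.068,0,0,0,0,0,0.068,0,0,0,0,0,0.068,0,0,0,0,0,0.068,0,0,0]

```text
t: 22.95
position: [586.4, 208.6, 133.7]
ee_rot: [[0.21, 0.978, 0.002], [0.978, -0.21, 0.0], [0.001, 0.002, -1.0]]
force: [0.1, 0.3, -0.1]
finger_gap: 0.4
grip_force: 0.0
```

```bash
python3 - <<'E'
from h import *
st();p,C,o=look((548,34),55,218,255)if 0 else (None,)*3
t=r.capture('top');Ct=cloud(t);rect(Ct,(547,34),55,215,260)
E
```

```text
t 22.95 pos [586.4 208.6 133.7] yaw 77.87 tilt [0.0019 0.0005] gap 0.4 F [ 0.1  0.3 -0.1] q [ 0.27  0.53  1.5  -0.    1.11  0.48]
(547, 34) 665 [548.7  35. ] [75.8 50.5] 77.6 z [218.8 231.6 243.3]
```

Call:
play_rows:
  plan: [0,0,0.012,0,0,0,0,0,0.02,0,0,0,0,0,0.02,0,0,0]

```text
t: 23.38
position: [585.5, 208.3, 111.8]
ee_rot: [[0.21, 0.978, -0.001], [0.978, -0.21, -0.001], [-0.001, -0.001, -1.0]]
force: [-1.5, -2.1, 2.3]
finger_gap: 0.3
grip_force: 1.3
```

Call:
play_rows:
  plan: [0.004,0,0.01,0,0,0,0.007,0,0.02,0,0,0,0.0095,0,0.03,0,0,0,0.0105,0,0.036,0,0,0]

```text
t: 23.88
position: [588.3, 218.7, 76.8]
ee_rot: [[0.21, 0.978, 0.001], [0.978, -0.21, -0.0], [-0.0, 0.001, -1.0]]
force: [-3.5, -2.1, 9.7]
finger_gap: 0.4
grip_force: 4.6
```

```bash
python3 - <<'E'
from h import *
st();t=r.capture('top');Ct=cloud(t);rect(Ct,(547,34),55,215,270)
E
```

```text
t 23.88 pos [588.3 218.7  76.8] yaw 77.89 tilt [ 0.0007 -0.0003] gap 0.4 F [-3.5 -2.1  9.7] q [ 0.28  0.61  1.53 -0.    1.01  0.49]
(547, 34) 700 [548.7  34.8] [75.6 50.9] 78.3 z [227.5 247.4 258.2]
```

Call:
play_rows:
  plan: [0.0005,0,0.003,0,0,0,0.0005,0,0.005,0,0,0,0.0005,0,0.006,0,0,0,0.0005,0,0.006,0,0,0]

```text
t: 24.42
position: [588.5, 219.4, 72.2]
ee_rot: [[0.21, 0.978, 0.001], [0.978, -0.21, 0.0], [0.0, 0.001, -1.0]]
force: [-5.0, -2.3, 17.9]
finger_gap: 0.3
grip_force: 8.3
```

Call:
play_rows:
  plan: [0,0,0.0015,0,0,0,0,0,0.0015,0,0,0]

```text
t: 24.68
position: [588.6, 219.4, 71.8]
ee_rot: [[0.21, 0.978, 0.002], [0.978, -0.21, 0.0], [0.0, 0.002, -1.0]]
force: [-9.8, -4.0, 26.9]
finger_gap: 0.6
grip_force: 12.8
```

```bash
python3 - <<'E'
from h import *
t=r.capture('top');Ct=cloud(t);rect(Ct,(547,34),55,215,270)
E
```

```text
(547, 34) 698 [548.7  34.7] [75.7 50.9] 78.0 z [228.  249.2 260.2]
```

Call:
play_rows:
  plan: [-0.001,0,-0.01,0,0,0,-0.004,0,-0.022,0,0,0,-0.007,0,-0.034,0,0,0,-0.011,0,-0.046,0,0,0,-0.011,0,-0.0575,0,0,0]

```text
t: 25.35
position: [585.5, 208.3, 126.9]
ee_rot: [[0.21, 0.978, -0.001], [0.978, -0.21, 0.0], [-0.0, -0.001, -1.0]]
force: [-0.1, 0.0, -0.6]
finger_gap: 0.6
grip_force: 0.0
```

Call:
play_rows:
  plan: [0,0,0,0,0,0,0,0,0,0,0,0,0,0,0,0,0,0,0,0,0,0,0,0,0,0,0,0,0,0]

```text
t: 25.98
position: [585.7, 208.5, 126.3]
ee_rot: [[0.21, 0.978, -0.0], [0.978, -0.21, -0.0], [-0.0, -0.0, -1.0]]
force: [0.5, -0.4, -0.1]
finger_gap: 0.7
grip_force: 0.0
```

```bash
python3 - <<'E'
from h import *
st();t=r.capture('top');Ct=cloud(t);rect(Ct,(547,34),55,215,270)
R=Ct;g=t['image'].sum(2);m=(np.hypot(R[...,0]-585,R[...,1]-205)<45)&(R[...,2]>90)&(R[...,2]<165)&(g<200);print('pad z',np.percentile(R[m][:,2],[10,50,90]))
p,C,o=look((547,34),60,225,280) if 0 else (0,0,0)
E
```

```text
t 25.98 pos [585.7 208.5 126.3] yaw 77.88 tilt [-0.0003 -0.    ] gap 0.7 F [ 0.5 -0.4 -0.1] q [0.27 0.54 1.51 0.   1.09 0.48]
(547, 34) 694 [548.4  34.7] [75.8 50.4] 77.9 z [227.3 245.7 256.8]
pad z [131.62710368 132.59287602 136.76925198]
```

Call:
play_rows:
  plan: [0,0,0.0145,0,0,0,0.004,0,0.0245,0,0,0,0.007,0,0.0345,0,0,0,0.0095,0,0.0445,0,0,0,0.0105,0,0.052,0,0,0]

```text
t: 26.65
position: [588.5, 218.7, 74.3]
ee_rot: [[0.21, 0.978, 0.001], [0.978, -0.21, -0.0], [-0.0, 0.001, -1.0]]
force: [-0.5, -1.5, 12.5]
finger_gap: 0.8
grip_force: 6.1
```

Call:
play_rows:
  plan: [0.0005,0,0.002,0,0,0,0.0005,0,0.004,0,0,0,0.0005,0,0.0055,0,0,0,0.0005,0,0.0055,0,0,0]

```text
t: 27.15
position: [588.7, 219.1, 71.6]
ee_rot: [[0.21, 0.978, 0.002], [0.978, -0.21, -0.0], [0.0, 0.002, -1.0]]
force: [-10.2, -5.7, 31.9]
finger_gap: 0.7
grip_force: 15.1
```

```bash
python3 - <<'E'
from h import *
st();t=r.capture('top');Ct=cloud(t);rect(Ct,(547,34),55,215,290)
E
```

```text
t 27.15 pos [588.7 219.1  71.6] yaw 77.89 tilt [ 0.0018 -0.0003] gap 0.7 F [-10.2  -5.7  31.9] q [ 0.28  0.61  1.53 -0.    1.    0.49]
(547, 34) 737 [548.5  34.9] [75.7 50.7] 78.0 z [225.9 262.9 274.4]
```

Second stroke is on the stop, with the stack top at about 274. Releasing.

Call:
play_rows:
  plan: [-0.001,0,-0.01,0,0,0,-0.004,0,-0.022,0,0,0,-0.007,0,-0.034,0,0,0,-0.011,0,-0.046,0,0,0,-0.011,0,-0.0575,0,0,0]

```text
t: 27.82
position: [585.3, 208.3, 126.7]
ee_rot: [[0.21, 0.978, -0.001], [0.978, -0.21, -0.0], [-0.0, -0.001, -1.0]]
force: [0.3, 0.6, -1.0]
finger_gap: 0.5
grip_force: 0.0
```

Call:
play_rows:
  plan: [0,0,0,0,0,0,0,0,0,0,0,0,0,0,0,0,0,0,0,0,0,0,0,0,0,0,0,0,0,0]

```text
t: 28.45
position: [585.7, 208.5, 126.3]
ee_rot: [[0.21, 0.978, -0.0], [0.978, -0.21, -0.0], [-0.0, -0.0, -1.0]]
force: [-0.8, 0.4, 0.4]
finger_gap: 0.2
grip_force: 0.0
```

```bash
python3 - <<'E'
from h import *
st();t=r.capture('top');Ct=cloud(t);rect(Ct,(547,34),55,215,290)
E
```

```text
t 28.45 pos [585.7 208.5 126.3] yaw 77.88 tilt [-0.0003 -0.0001] gap 0.2 F [-0.8  0.4  0.4] q [ 0.27  0.54  1.51 -0.    1.09  0.48]
(547, 34) 726 [548.6  34.8] [75.8 50.6] 77.7 z [232.4 259.9 270.8]
```

Call:
play_rows:
  plan: [0,0,0.0145,0,0,0,0.004,0,0.0245,0,0,0,0.007,0,0.0345,0,0,0,0.0095,0,0.0445,0,0,0,0.0105,0,0.052,0,0,0]

```text
t: 29.12
position: [588.5, 218.7, 74.3]
ee_rot: [[0.21, 0.978, 0.001], [0.978, -0.21, -0.0], [0.0, 0.001, -1.0]]
force: [-1.8, -1.8, 12.5]
finger_gap: 0.5
grip_force: 6.0
```

Call:
play_rows:
  plan: [0.0005,0,0.002,0,0,0,0.0005,0,0.004,0,0,0,0.0005,0,0.005,0,0,0,0.0005,0,0.005,0,0,0]

```text
t: 29.62
position: [588.7, 219.1, 71.7]
ee_rot: [[0.21, 0.978, 0.002], [0.978, -0.21, -0.0], [0.0, 0.002, -1.0]]
force: [-8.6, -4.9, 28.5]
finger_gap: 0.1
grip_force: 13.6
```

```bash
python3 - <<'E'
from h import *
st();t=r.capture('top');Ct=cloud(t);rect(Ct,(547,34),55,215,300)
E
```

```text
t 29.62 pos [588.7 219.1  71.7] yaw 77.89 tilt [ 0.0017 -0.0003] gap 0.1 F [-8.6 -4.9 28.5] q [ 0.28  0.61  1.53 -0.    1.    0.49]
(547, 34) 766 [548.5  34.8] [75.8 50.7] 77.7 z [226.7 277.  288.3]
```

Third stroke is on the stop. I'll release, rise well clear and check the stack.

Call:
play_rows:
  plan: [-0.001,0,-0.01,0,0,0,-0.004,0,-0.022,0,0,0,-0.007,0,-0.034,0,0,0,-0.011,0,-0.046,0,0,0,-0.011,0,-0.0575,0,0,0]

```text
t: 30.3
position: [585.4, 208.3, 127.3]
ee_rot: [[0.21, 0.978, -0.001], [0.978, -0.21, 0.0], [-0.0, -0.001, -1.0]]
force: [0.7, 0.1, -0.3]
finger_gap: 0.8
grip_force: 0.0
```

Call:
play_rows:
  plan: [0,0,-0.03,0,0,0,0,0,-0.06,0,0,0,0,0,-0.1,0,0,0,0,0,-0.1,0,0,0,0,0,-0.1,0,0,0]

```text
t: 30.92
position: [585.2, 208.5, 226.1]
ee_rot: [[0.21, 0.978, -0.001], [0.978, -0.21, -0.0], [-0.001, -0.001, -1.0]]
force: [0.3, -0.2, 0.0]
finger_gap: 0.5
grip_force: 0.0
```

Call:
play_rows:
  plan: [0,0,0,0,0,0,0,0,0,0,0,0,0,0,0,0,0,0,0,0,0,0,0,0,0,0,0,0,0,0]

```text
t: 31.55
position: [585.8, 208.5, 226.9]
ee_rot: [[0.21, 0.978, -0.0], [0.978, -0.21, -0.0], [-0.0, -0.0, -1.0]]
force: [1.3, -0.1, -0.0]
finger_gap: 0.2
grip_force: 0.0
```

```bash
python3 - <<'E'
from h import *
st();t=r.capture('top');Ct=cloud(t);rect(Ct,(547,34),55,215,300);rect(Ct,(547,34),55,270,300)
s=r.capture('scene');cv2.imwrite('pics/s9.png',cv2.resize(s['image'][150:310,180:420,::-1],None,fx=3.3,fy=3.3))
for n in ('vee','riser','saddle','pad'):print(n,[(np.round(d['xyz'],1),round(d['conf'],2)) for d in r.landmark_of(n,t)][:4])
E
```

```text
t 31.55 pos [585.8 208.5 226.9] yaw 77.87 tilt [-0.0001 -0.0001] gap 0.2 F [ 1.3 -0.1 -0. ] q [ 0.27  0.44  1.4  -0.    1.3   0.48]
(547, 34) 763 [548.5  34.8] [75.7 50.6] 78.2 z [228.5 273.3 284.8]
(547, 34) 470 [548.6  34.7] [74.4 50.6] 78.1 z [270.4 278.8 285.4]
vee [(array([545. ,  34.4, 232.7]), 0.9)]
riser [(array([ 372.1, -307.5,   -3.6]), 0.95), (array([ 737. , -129.4,   -2.8]), 0.74), (array([361.4, -77.5,  -0.6]), 0.61), (array([549.1,  32.1, 189.3]), 0.51)]
saddle [(array([550.9,  28.8, 202.1]), 0.43)]
pad [(array([586.4, 208.4, 150.4]), 0.68)]
```

View pics/s9.png

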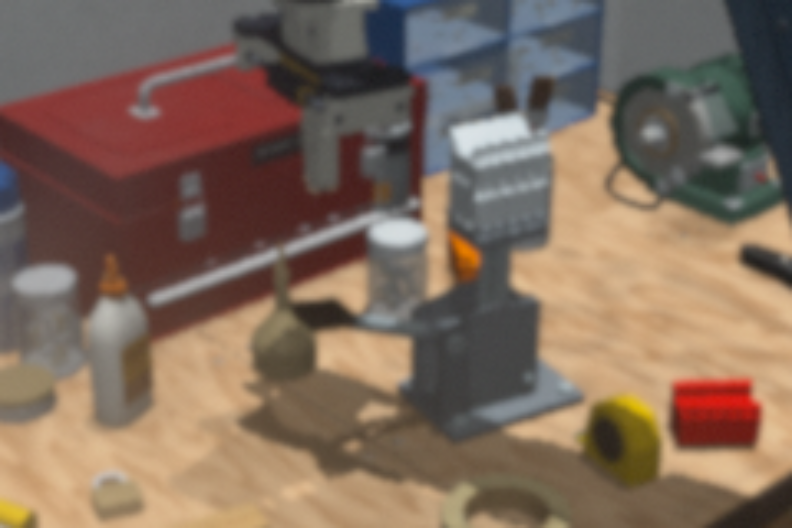

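The picture shows the stack square on the raised saddle at about (500,190). The lever is back up at (330,315), the gripper is clear, and the stack has risen 41.5 mm, which is three notches.

```bash
python3 -c "
from station import r
print(r.finish_job())"
```

```text
the job is handed in; nothing more can be done
None
```

The riser and V-block are seated squarely on the jack, and three full lever strokes raised the stack by about 42 mm (three notches); the job is handed in, about 32 s on the clock, with no verdict returned.

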